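Move an optical train to the other rail in light order

ROBOT

A 6-joint arm with a two-finger parallel gripper is mounted at the origin on the work surface. World frame = base frame: x ahead of the robot, y to its left, z up, the work surface at z = 0. Lengths are in m, angles in degrees, forces in N, time in s.
With the tool pointing down it reaches from about 0.375 to 0.75 m from the base axis. Payload 9 kg.
Tool frame: the origin (TCP) lies where the fingers leave the gripper's body, on its centre line; the fingertips stand 73 mm ahead of it and the grasp point (between the pads) lies 54 mm ahead of it (robot.tip_reach is the distance from the TCP to the fingertips, in m); z points along the fingers, y is the direction in which the jaws open and shut (so a half turn about z gives the same grasp; the last joint's range is limited). The gripper opens to 85 mm and grips with 20 to 120 N. Pads are 22 mm wide; open, the fingers measure 114 mm over their backs; the gripper's body (76 mm by 85 mm) begins 54 mm behind the grasp point. The pads swing forward as they close: fully open they stand 13 mm farther back than shut.
Start: joints at [-84.838, 5.964, 5.575, 89.605, 0, 77.527], TCP at [0.182, -0.572, 0.304] pointing down, gripper open.
Joint ranges: [-171.21, 171.21], [-48.23, 106.86], [-62.78, 66.21], [-105.2, 120.99], [-86.42, 89.51], [-180, 180]. Speed limits (degrees/s): [127.2, 127.2, 147.25, 180, 180, 180].

INTERFACE

Orientations are given as [roll, pitch, yaw] about the fixed x, y, z axes, in that order (R = Rz(yaw) Ry(pitch) Rx(roll)).
In Python, from plant import robot gives the robot as it stands. Calls block until the motion is done:
- robot.move_pose(position, orientation): joint-space move of the TCP to a pose.
- robot.line_to(position, vel=0.15, rotation=None, guard=None): straight line of the TCP; rotation=None keeps the orientation; vel is the mean speed in m/s. With guard (N) it stops when the force on the tool has changed by that much, and returns True; else False.
- robot.goto_joints(angles): joint-space move.
- robot.set_gripper(opening): finger opening in m; the grip force is fixed at half the most; returns when the fingers have stopped.
- robot.pause(seconds).
- robot.ik(position, orientation): joint angles nearest the present ones, or None.
- robot.observe(): the state.
- robot.grab_frame(name): name is "side" or "top" or "wrist"; returns the picture (384x512x3 uint8, blue, green, red); there is no depth.
- robot.get_calibration(name): a dict with "vertical_fov" (degrees; the focal length in pixels is half the picture's height over the tangent of half this angle, whatever the lens; pixels are square), "cx", "cy" (the principal point, pixels), "rvec" (rotation vector, rad) and "tvec" (3), from world to camera coordinates, as OpenCV has them. Camera axes: x right, y down, z forward; pixel columns grow to the right and rows downward; lengths in m; the calibration is good to about 2 mm. A picture is of the moment at which its call begins: read the wrist's pose just before it. get_calibration takes no time and is no camera call; for the wrist camera it gives the pose at the moment of the call.
A pose or a line that the arm cannot do raises robot.IKError and nothing moves.
- robot.job_done(): hands the job in, once; it reports no verdict.
The state is a dict: "time": time; "q": joint angles; "qvel": joint speeds; "joint_torque": joint torques, N m; "tool_pos": TCP position; "tcp_rot": TCP orientation; "ft_force": force on the tool from outside, world axes, zero at the start; "torque": the same for the moment, N m; "gripper_width": finger opening in m.
Only numpy, scipy, OpenCV 4.12 (cv2) and the standard library are available. Lean on these libraries where they do the work, as an engineer would, in place of code of your own. Each camera call takes 0.05 s, during which the arm holds its last target. There are 200 camera calls.

TASK

Move the row of four mounted optics (lens, iris, filter, polariser) from the first rail to the four empty carriers of the second rail, keeping the order in which the laser light meets them: the optic nearest the first rail's laser goes nearest the second rail's laser, and so on; since the second laser stands at the opposite end, the row is reversed. Stand each one upright in the middle of its carrier, squarely across the beam, and set it down gently without dropping, knocking or tipping any of them.

Things in the scene. Friction and masses are not known exactly. Their poses are not given: they have to be found in the camera images.
- lens: Lens in a silver round ring mount, pale blue glass. On a steel pedestal (25 mm thick, 50 mm tall, 34 mm foot); the mount, 38 mm wide and high, 12 mm thick, is centred 75 mm above the foot's underside, where the origin lies. z up; y: the light's way through it, both faces alike; x: across the mount, the way to grip it. About 220 g.
- iris: Iris diaphragm: black round ring mount, on top a thin upright lever with a red ball (highest point 111 mm). On a steel pedestal (25 mm thick, 50 mm tall, 34 mm foot); the mount, 38 mm wide and high, 12 mm thick, is centred 75 mm above the foot's underside, where the origin lies. z up; y: the light's way through it, both faces alike; x: across the mount, the way to grip it. About 220 g.
- filter: Colour filter: black square mount, amber glass, orange rings and orange strip on top. On a steel pedestal (25 mm thick, 50 mm tall, 34 mm foot); the mount, 38 mm wide and high, 12 mm thick, is centred 75 mm above the foot's underside, where the origin lies. z up; y: the light's way through it, both faces alike; x: across the mount, the way to grip it. About 220 g.
- polariser: Polariser: blue square mount, a white dial standing 4 mm out of each face, a screw head on top. On a steel pedestal (25 mm thick, 50 mm tall, 34 mm foot); the mount, 38 mm wide and high, 12 mm thick, is centred 75 mm above the foot's underside, where the origin lies. z up; y: the light's way through it, both faces alike; x: across the mount, the way to grip it. About 220 g.
- start_lens: The carrier of the first rail on which the lens stands at the start; fixed. Black slide, flat top 62 mm across by 56 mm along the rail. Origin: centre of its top face; z up, y along the rail.
- start_iris: The carrier of the first rail on which the iris stands at the start; fixed. Black slide, flat top 62 mm across by 56 mm along the rail. Origin: centre of its top face; z up, y along the rail.
- start_filter: The carrier of the first rail on which the filter stands at the start; fixed. Black slide, flat top 62 mm across by 56 mm along the rail. Origin: centre of its top face; z up, y along the rail.
- start_polariser: The carrier of the first rail on which the polariser stands at the start; fixed. Black slide, flat top 62 mm across by 56 mm along the rail. Origin: centre of its top face; z up, y along the rail.
- rail_first: First rail (fixed), holds the optics at the start. Black; its laser, a silver tube, stands at the -y end (180 to 285 mm from the origin), a beam block (black plate, white paper) 200 mm along +y; both up to 145 mm high. Carrier centres at y = -117, -39, 39, 117 mm, tops 42 mm above the table. Origin: on the table under the middle of the row; z up, y along the rail.
- rail_second: Second rail (fixed), four empty carriers at the start: centres at y = -117, -39, 39, 117 mm, each marked by a pale ring; flat tops 62 by 56 mm, 42 mm above the table. Its laser, a dark red box, stands at the +y end, a black camera at -y (both over 180 mm from the origin, up to 150 mm high). Origin: on the table under the middle of the row; z up, y along the rail.
Things that resemble listed ones, but are neither listed nor needed, are in the scene too. What is shaped like the filter but green or turquoise is not meant.

How it is judged:
By the outcome, as a careful person would: the job done as asked, in the order asked, and still so for the second after the job is handed in, with the robot touching nothing.
It also fails if it takes over 120 s, if anything falls off the work surface, if the arm or the gripper's body presses on something with over 40 N, if the wrist force passes 120 N, or if a joint passes its speed limit or range.

## Working session

There is one attempt and no reset: what is moved stays moved. The work goes in short steps, each a Python script; the robot and the scene stay as the last script left them, time stands still between calls to the robot, and variables do not carry over. Pictures are saved under pics/ and viewed, about 12 in all and at most 16, crops included, and the job is handed in when it is done.

```bash
ls; mkdir -p pics
python3 - <<'E'
from plant import robot
import cv2
for n in("top","side"):
    cv2.imwrite(f"pics/{n}0.png",robot.grab_frame(n)); c=robot.get_calibration(n); print(n,c)
print(robot.observe()); print(robot.get_calibration("wrist"))
E
```

```text
pics
top {'vertical_fov': 42.98219462336309, 'cx': 252.69982906816497, 'cy': 191.17210712037422, 'rvec': array([ 2.1228815 , -2.15567121,  0.17092409]), 'tvec': array([0.02235606, 0.61901073, 0.90025194])}
side {'vertical_fov': 53.146256987126364, 'cx': 257.66139361800225, 'cy': 196.81750325900805, 'rvec': array([ 0.14859477, -2.85194598,  1.26515137]), 'tvec': array([0.59463917, 0.07080788, 0.65363672])}
{'time': 0.1, 'q': array([-8.48373550e+01,  5.99482941e+00,  5.53121166e+00,  8.96045983e+01,
        8.39080576e-04,  7.75269963e+01]), 'qvel': array([-0.01481416, -0.0249361 ,  0.03462002,  0.14989267, -0.03998255,
       -0.08400069]), 'joint_torque': array([ 7.44923047e-03, -5.58205605e+01,  5.04721713e+01,  1.27200392e-02,
       -2.00220366e-04,  1.67352783e-05]), 'tool_pos': array([ 0.18177325, -0.57157812,  0.30320088]), 'tcp_rot': array([-1.79933575e+02, -1.55525461e-02,  1.76356392e+01]), 'ft_force': array([ 1.39716628, -0.25602435, -0.36862696]), 'torque': array([-0.01484822, -0.01998317,  0.00566667]), 'gripper_width': 0.08552726473803071}
{'vertical_fov': 59.284776263115944, 'cx': 252.81439198785026, 'cy': 189.97819566014013, 'rvec': array([-2.35086103,  1.72171025,  0.23627805]), 'tvec': array([-0.60003549, -0.03375057,  0.37939405])}
```

View pics/top0.png

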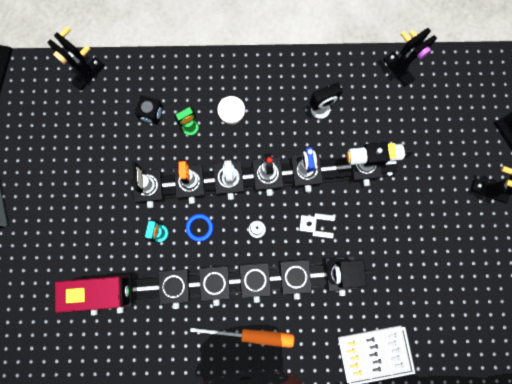

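View pics/side0.png

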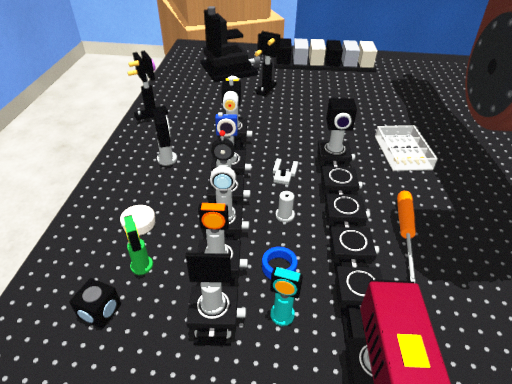

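The top view (+x up, −y right) shows the first rail's silver laser at (380,153). From the laser, the row runs polariser (308,160), iris (267,170), lens (228,172), filter (184,170), then the beam block (140,178). The second rail's empty rings are at (174,286), (214,283), (255,280) and (296,277), with its red laser at the left.

Possible mix-ups:
- **Filter:** green one at (188,120) and turquoise one at (157,232).
- **Lens or iris:** mirror at (322,100), bare post at (257,228), blue ring at (199,228).

All of these stand off the rail, so I'll take the optics on the rail carriers.

```bash
cat > h.py <<'E'
import numpy as np, cv2
from plant import robot
def cam(n,c=None):
    c=c or robot.get_calibration(n); f=192/np.tan(np.radians(c["vertical_fov"]/2))
    return np.array([[f,0,c["cx"]],[0,f,c["cy"]],[0,0,1]]),cv2.Rodrigues(np.array(c["rvec"]))[0],np.array(c["tvec"]).ravel()
def back(px,z,C):
    K,R,t=C; d=R.T@np.linalg.solve(K,[px[0],px[1],1]); o=-R.T@t
    return o+d*(z-o[2])/d[2]
def proj(P,C):
    K,R,t=C; p=(K@(R@np.atleast_2d(P).T+t[:,None])).T; return p[:,:2]/p[:,2:]
E
python3 - <<'E'
from h import *
C=cam("top")
for px in [(174,286),(214,283),(255,280),(296,277)]: print(back(px,.042,C).round(4))
for px in [(149,185),(190,181),(230,178),(268,174),(308,169),(366,165)]: print(back(px,.047,C).round(4))
im=cv2.imread("pics/top0.png")
c=im[140:310,130:335]; cv2.imwrite("pics/c1.png",cv2.resize(c,None,fx=3.5,fy=3.5,interpolation=cv2.INTER_CUBIC))
E
```

```text
[0.44   0.1654 0.042 ]
[0.4445 0.0893 0.042 ]
[0.4489 0.0111 0.042 ]
[ 0.4533 -0.0672  0.042 ]
[0.635  0.2154 0.047 ]
[0.6417 0.1353 0.047 ]
[0.6464 0.0569 0.047 ]
[ 0.6533 -0.0177  0.047 ]
[ 0.6621 -0.0965  0.047 ]
[ 0.6684 -0.2109  0.047 ]
```

View pics/c1.png

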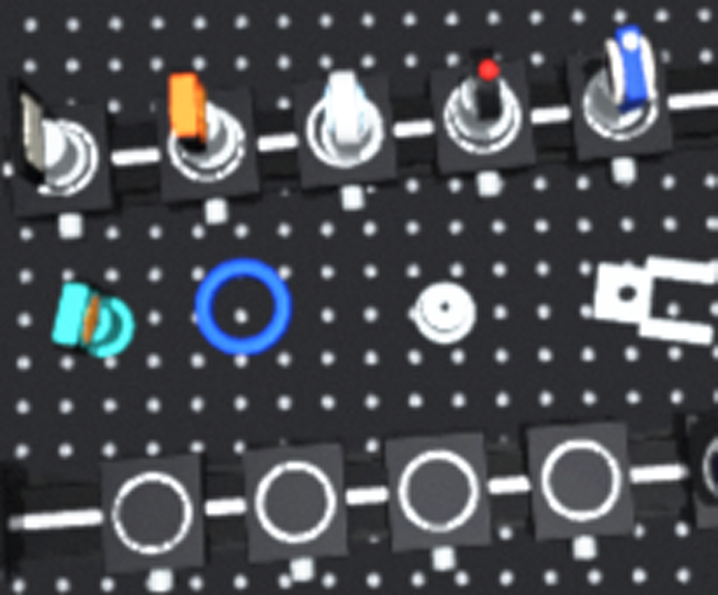

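Run:
```python
from h import *
from scipy.spatial.transform import Rotation as Ro
o=robot.observe();T=Ro.from_euler('xyz',o['tcp_rot'],degrees=True).as_matrix()
K,R,t=cam("wrist"); print(T.T@(-R.T@t-o['tool_pos']), T.T@R.T[:,2])
def go(p,y):
    for yy in (y,):
        print(robot.ik(p,[180,0,yy]))
    robot.move_pose(p,[180,0,y])
go([.46,.05,.36],93.3)
c=robot.get_calibration("wrist");im=robot.grab_frame("wrist");cv2.imwrite("pics/w1.png",im);np.save("w1.npy",c)
go([.60,.02,.36],95)
c=robot.get_calibration("wrist");im2=robot.grab_frame("wrist");cv2.imwrite("pics/w2.png",im2);np.save("w2.npy",c)
cv2.imwrite("pics/w12.png",np.hstack([im,im2])[:, :])
print(robot.observe()['tool_pos'],robot.observe()['time'])
```

```text
[ 0.06831493  0.0006369  -0.07073672] [-2.68342345e-01 -2.17663008e-04  9.63323590e-01]
[-10.06209234 -16.73730973  -9.94586653  96.7914432    0.
  76.63790766]
[-10.55801351   7.27408737  12.84354917  95.5694618    0.
  74.44198649]
[0.59958939 0.01987384 0.36001402] 3.25
```

View pics/w1.png

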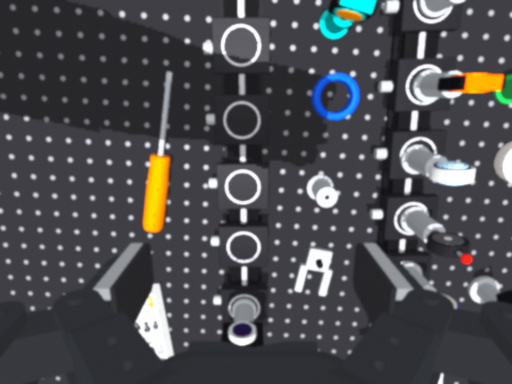

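View pics/w2.png

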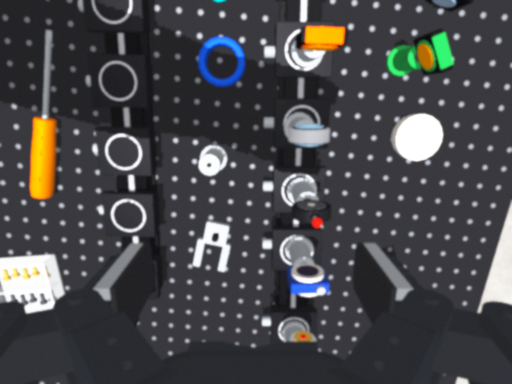

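Run:
```python
from h import *
im=cv2.imread("pics/w2.png")
a=im[10:165,250:360];b=im[155:310,250:360]
cv2.imwrite("pics/c2.png",cv2.resize(np.hstack([a,b]),None,fx=3.6,fy=3.6,interpolation=cv2.INTER_CUBIC))
def rings(path,C,seeds,r):
    g=cv2.imread(path,0); out=[]
    for s in seeds:
        m=np.zeros_like(g); cv2.circle(m,s,r,255,-1)
        w=np.where(m>0,g,0); th=cv2.threshold(w,110,255,0)[1]
        cs=max(cv2.findContours(th,cv2.RETR_EXTERNAL,cv2.CHAIN_APPROX_NONE)[0],key=cv2.contourArea)
        e=cv2.fitEllipse(cs); out.append(back(e[0],.042,C)); print(np.round(e[0],1),np.round(e[1],1),out[-1].round(4))
    out=np.array(out)[:,:2]; v=np.array([1.5,.5,-.5,-1.5])*.078
    d=(v[:,None]*(out-out.mean(0))).sum(0)/(v@v); print("c",out.mean(0).round(4),"yaw",np.degrees(np.arctan2(-d[0],d[1])).round(2),"scale",np.hypot(*d))
rings("pics/top0.png",cam("top"),[(174,286),(214,283),(255,280),(296,277)],15)
for n,s in(("w1",[(241,45),(241,121),(242,187),(243,246)]),("w2",[(113,7),(118,81),(124,152),(129,215)])):
    rings(f"pics/{n}.png",cam("",np.load(n+".npy",allow_pickle=True).item()),s,24)
```

```text
[173.  286.2] [22.4 23.2] [0.4396 0.1672 0.042 ]
[214. 283.] [22.5 23.4] [0.4444 0.0893 0.042 ]
[254.9 279.7] [22.9 23.3] [0.4494 0.0113 0.042 ]
[295.6 276.6] [22.9 23.5] [ 0.4541 -0.0664  0.042 ]
c [0.4469 0.0503] yaw 3.55 scale 1.0004461117543257
[240.7  44.4] [41.4 43.5] [0.4411 0.1689 0.042 ]
[241.5 119.5] [36.8 37.4] [0.4455 0.0903 0.042 ]
[242.4 186.4] [36.  37.2] [0.4502 0.0123 0.042 ]
[243.2 246.7] [32.3 35. ] [ 0.4548 -0.0659  0.042 ]
c [0.4479 0.0514] yaw 3.36 scale 1.0048749360473457
[111.7   2.3] [36.8 41. ] [0.4409 0.1674 0.042 ]
[117.6  80.5] [36.3 40.6] [0.4453 0.0905 0.042 ]
[123.1 151.5] [35.5 39.5] [0.4498 0.0123 0.042 ]
[127.9 215.1] [33.  36.8] [ 0.4544 -0.0656  0.042 ]
c [0.4476 0.0511] yaw 3.31 scale 0.9981612406560983
```

View pics/c2.png

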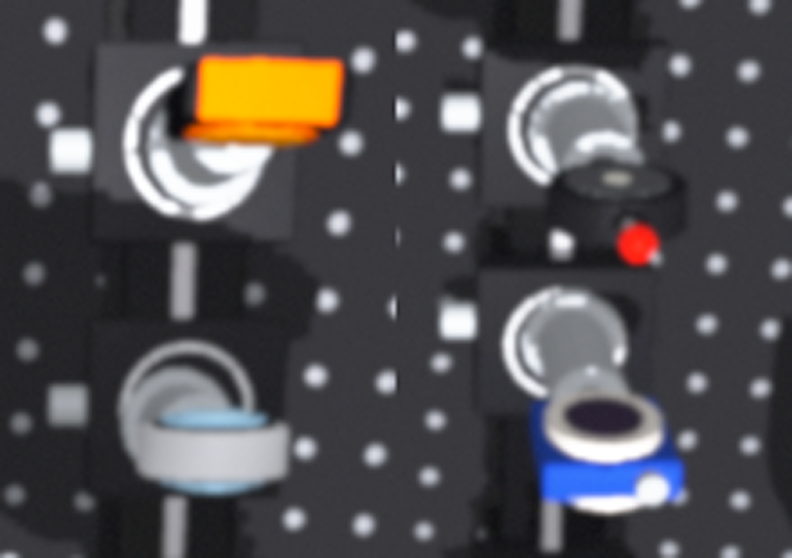

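Crop: filter strip centre (269,92); lens band (138–288, ~452); iris ball (638,243), its mount top ~(620,200); polariser top face (540–682, ~483). Second rail: centre ≈ (0.4474, 0.0509), yaw ≈ 3.4°. Three views agree within about 1 mm. Next come the first-rail optics.

Run:
```python
from h import *
C=cam("",np.load("w2.npy",allow_pickle=True).item()); T=cam("top")
f=lambda x,y,right=0:(250+(x-396*right)/3.6,(155 if right else 10)+y/3.6)
print("cam",-C[1].T@C[2])
def q(n,p,z,r=0): print(n,back(f(*p,r),z,C).round(4))
for p in [(200,57),(343,60),(338,127),(195,122),(269,92)]: q("filter",p,.136)
q("lens sideL",(138,450),.117);q("lens sideR",(288,450),.117)
q("iris ball",(638,243),.150,1)
for p in [(541,468),(682,463),(546,502),(682,497)]: q("pol top",p,.136,1)
# post/feet/ring centres from w2 on carriers z=.042
for n,p,r in [("ringF",(197,142),0),("ringL",(188,405),0),("ringI",(572,128),1),("ringP",(566,345),1)]: q(n,p,.042,r)
c1=lambda x,y:(130+x/3.5,140+y/3.5)
for n,p,z in [("filter strip",(188,88),.136),("lens top",(343,85),.13),("ball",(488,70),.150),("screw",(631,42),.138)]+[("ring",p,.042) for p in[(207,145),(345,130),(483,115),(620,103)]]: print("top",n,back(c1(*p),z,T).round(4))
```

```text
cam [0.59467388 0.08683321 0.43009981]
filter [0.6316 0.144  0.136 ]
filter [0.6633 0.1461 0.136 ]
filter [0.6643 0.1324 0.136 ]
filter [0.6322 0.1307 0.136 ]
filter [0.6479 0.1382 0.136 ]
lens sideL [0.6299 0.0551 0.117 ]
lens sideR [0.6681 0.0583 0.117 ]
iris ball [ 0.6604 -0.0159  0.15  ]
pol top [ 0.6462 -0.0882  0.136 ]
pol top [ 0.6843 -0.0834  0.136 ]
pol top [ 0.6488 -0.0985  0.136 ]
pol top [ 0.6858 -0.0938  0.136 ]
ringF [0.6455 0.1393 0.042 ]
ringL [0.6524 0.0628 0.042 ]
ringI [ 0.6583 -0.017   0.042 ]
ringP [ 0.6658 -0.0953  0.042 ]
top filter strip [0.6543 0.1352 0.136 ]
top lens top [0.6559 0.0566 0.13  ]
top ball [ 0.6581 -0.0171  0.15  ]
top screw [ 0.6743 -0.0908  0.138 ]
top ring [0.6418 0.1376 0.042 ]
top ring [0.6492 0.06   0.042 ]
top ring [ 0.6566 -0.0179  0.042 ]
top ring [ 0.6623 -0.0954  0.042 ]
```

Run:
```python
from h import *
S=dict(polariser=(.6655,-.0935),iris=(.6590,-.0170),lens=(.6510,.0590),filter=(.6465,.1380))
ims=[];cal={}
for n,p in S.items():
    robot.move_pose([*p,.26],[180,0,95]); cal[n]=robot.get_calibration("wrist"); im=robot.grab_frame("wrist"); cv2.imwrite(f"pics/h_{n}.png",im); ims.append(im)
    print(n,proj([[*p,.042],[*p,.136]],cam("",cal[n])).round(1).tolist())
np.save("cal.npy",cal)
c=[i[84:384,156:356] for i in ims]
cv2.imwrite("pics/m1.png",cv2.resize(np.hstack(c),(800,300)))
print(robot.observe()['time'])
```

```text
polariser [[252.2, 176.1], [252.2, 211.1]]
iris [[251.3, 177.7], [251.2, 213.4]]
lens [[252.0, 176.0], [251.9, 211.2]]
filter [[252.1, 175.4], [251.9, 210.5]]
5.3833
```

View pics/m1.png

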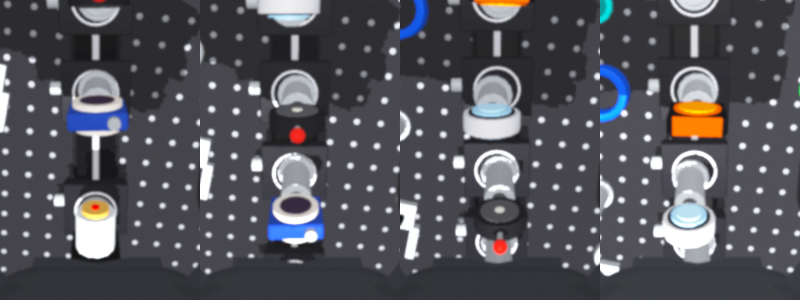

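Run:
```python
import cv2,numpy as np
c=[cv2.imread(f"pics/h_{n}.png")[140:226,205:305] for n in("polariser","iris","lens","filter")]
m=np.vstack([np.hstack(c[:2]),np.hstack(c[2:])]); m=cv2.resize(m,None,fx=3.4,fy=3.4,interpolation=cv2.INTER_CUBIC)
cv2.imwrite("pics/m2.png",m); print(m.shape)
```

```text
(585, 680, 3)
```

View pics/m2.png

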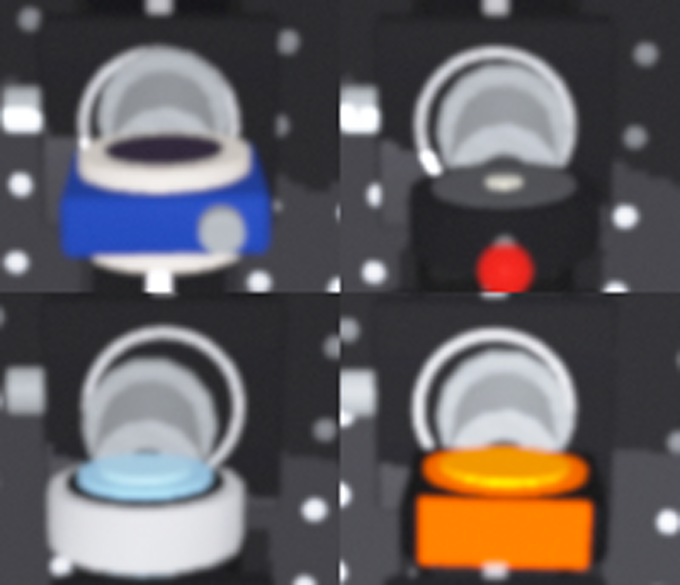

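Run:
```python
from h import *
cal=np.load("cal.npy",allow_pickle=True).item()
def q(n,s,p,z):
    print(n,s,back((205+(p[0]%340)/3.4,140+(p[1]%292.4)/3.4),z,cam("",cal[n])).round(4))
q("polariser","foot",(160,122),.048);q("polariser","top",(166,224),.136);q("polariser","ring",(159,127),.042)
q("iris","foot",(505,135),.048);q("iris","disc",(504,186),.117);q("iris","ball",(505,270),.150);q("iris","ring",(495,128),.042)
q("lens","foot",(150,426),.048);q("lens","mid",(147,505),.125);q("lens","ring",(163,408),.042)
q("filter","foot",(506,418),.048);q("filter","top",(504,533),.136);q("filter","ring",(494,410),.042)
```

```text
polariser foot [ 0.6652 -0.0919  0.048 ]
polariser top [ 0.6662 -0.09    0.136 ]
polariser ring [ 0.6652 -0.0947  0.042 ]
iris foot [ 0.6609 -0.0172  0.048 ]
iris disc [ 0.6598 -0.0105  0.117 ]
iris ball [ 0.6603 -0.0156  0.15  ]
iris ring [ 0.6583 -0.017   0.042 ]
lens foot [0.6486 0.0573 0.048 ]
lens mid [0.6485 0.0608 0.125 ]
lens ring [0.6516 0.0609 0.042 ]
filter foot [0.648  0.1382 0.048 ]
filter top [0.6474 0.1379 0.136 ]
filter ring [0.6449 0.1386 0.042 ]
```

```bash
cat >> h.py <<'E'
S=dict(polariser=(.6657,-.0910,6.4,.117),iris=(.6603,-.0165,5,.039),lens=(.6487,.0575,5,-.039),filter=(.6477,.138,4,-.117))
TY=3.35
def target(v):
    a=np.radians(TY); return np.array([.4477-v*np.sin(a),.0512+v*np.cos(a)])
def f(): return robot.observe()['ft_force'].round(1)
def transfer(n,ZG=.170,ZH=.31):
    x,y,yaw,v=S[n]; t=target(v)
    robot.move_pose([x,y,.26],[180,0,90+yaw])
    robot.line_to([x,y,ZG+.02],vel=.12); robot.line_to([x,y,ZG],vel=.05)
    robot.set_gripper(0.0); o=robot.observe(); w=o['gripper_width']; f1=f()
    robot.line_to([x,y,ZG+.015],vel=.04); robot.line_to([x,y,ZH],vel=.15)
    print(n,"width",w,"now",robot.observe()['gripper_width'],f1,f())
    if robot.observe()['gripper_width']<.03: raise SystemExit("no grasp")
    robot.move_pose([*t,ZH],[180,0,90+TY]); robot.pause(.3)
    cv2.imwrite(f"pics/carry_{n}.png",robot.grab_frame("wrist"))
    robot.line_to([*t,ZG+.02],vel=.12)
def place(n,dx=0,dy=0,ZG=.170):
    t=target(S[n][3])+[dx,dy]
    robot.line_to([*t,ZG+.006],vel=.06); robot.pause(.2)
    hit=robot.line_to([*t,ZG-.004],vel=.012,guard=4)
    print(n,"hit",hit,"z",robot.observe()['tool_pos'].round(4),f())
def release(n,ZG=.170):
    robot.set_gripper(.060); p=robot.observe()['tool_pos']
    robot.set_gripper(.085)
    robot.line_to([p[0],p[1],p[2]+.02],vel=.06); robot.line_to([p[0],p[1],.28],vel=.15)
    print(n,"released t",robot.observe()['time'])
E
python3 - <<'E'
from h import *
transfer("polariser")
im=robot.grab_frame("wrist");cv2.imwrite("pics/pp.png",im); a=cv2.imread("pics/carry_polariser.png"); s=robot.grab_frame("side")
cv2.imwrite("pics/m3.png",np.hstack([im[90:384,80:430],s[90:384,180:500]]))
print(robot.observe()['time'],robot.observe()['tool_pos'])
E
```

```text
polariser width 0.03693596706741339 now 0.03737347390751787 [ 0.1 -0.3  3.1] [-0.4  0.3 -2.6]
12.4833 [0.44134661 0.16804296 0.19088122]
```

View pics/m3.png

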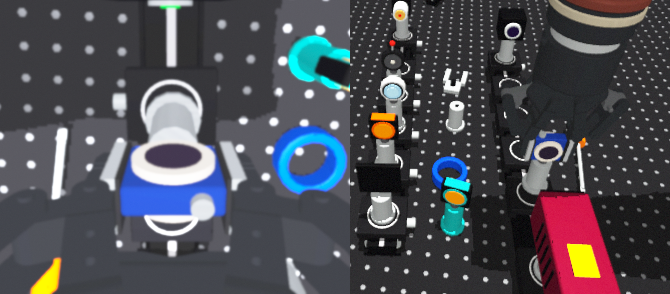

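Polariser is held (37 mm), standing above its ring, 21 mm high. I'll measure its offset in the hand from an enlarged crop.

Run:
```python
from h import *
im=cv2.imread("pics/pp.png")[150:350,170:350]
cv2.imwrite("pics/m4.png",cv2.resize(im,None,fx=3,fy=3,interpolation=cv2.INTER_CUBIC))
C=cam("wrist");p=robot.observe()['tool_pos'][:2]
print(p,target(.117))
for z in(.042,.069,.157): print(z,(proj([*p,z],C)[0]-[170,150])*3)
```

```text
[0.44134661 0.16804296] [0.44086308 0.16800007]
0.042 [245.61763936 146.32751199]
0.069 [245.51208702 185.75886527]
0.157 [244.84763684 433.9785494 ]
```

View pics/m4.png

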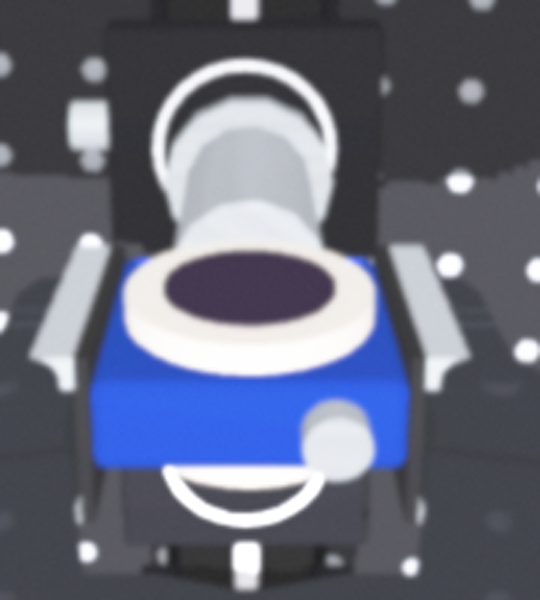

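Top face centre is (250,424) against (245,434) expected, so the optic sits about +0.6 mm x and +1.4 mm y in the hand. It's square, and its ring is where I expected it. Placing with that correction.

Run:
```python
from h import *
place("polariser",-.0007,-.0014); release("polariser")
im=robot.grab_frame("wrist");cv2.imwrite("pics/ap.png",im);np.save("ap.npy",robot.get_calibration("wrist"))
transfer("iris")
i2=robot.grab_frame("wrist");cv2.imwrite("pics/pi.png",i2)
C=cam("wrist");p=robot.observe()['tool_pos'][:2]; print(p,target(.039),robot.observe()['time'])
for z in(.042,.069,.138,.157): print(z,(proj([*p,z],C)[0]-[170,150])*2.2+[396,0])
print("T",[((proj([*target(.117),z],cam("",np.load("ap.npy",allow_pickle=True).item()))[0]-[170,110])*2.2).round(1) for z in(.042,.048,.136)])
k=lambda a:cv2.resize(a,None,fx=2.2,fy=2.2,interpolation=cv2.INTER_CUBIC)
cv2.imwrite("pics/m5.png",k(np.hstack([im[110:310,170:350],i2[150:350,170:350]])))
```

```text
polariser hit True z [0.4402 0.1666 0.1703] [-0.7  0.5  4. ]
polariser released t 15.5667
iris width 0.0360972452348965 now 0.03573209877652996 [-2.2 -0.7  4.8] [-0.6  0.1 -2.9]
[0.44592671 0.09008581] [0.44542103 0.09013336] 22.5333
0.042 [576.12853585 107.16180227]
0.069 [576.05474051 136.07891533]
0.138 [575.73911993 259.75659836]
0.157 [575.5902913 318.0759253]
T [array([187.4, 131.1]), array([187.5, 134.2]), array([188.6, 196.9])]
```

View pics/m5.png

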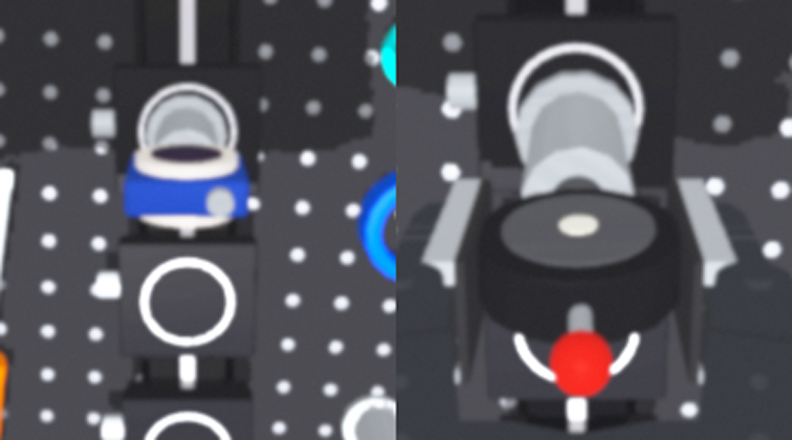

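Polariser stands square and centred in its ring ((187,131) as predicted). The iris's foot top edge is at 70 px (71 for the polariser at the same height), so it has the same y offset; x is centred within ~0.5 mm.

Run:
```python
from h import *
place("iris",-.0006,-.0015); release("iris")
im=robot.grab_frame("wrist");cv2.imwrite("pics/ai.png",im);np.save("ai.npy",robot.get_calibration("wrist"))
transfer("lens")
i2=robot.grab_frame("wrist");cv2.imwrite("pics/pl.png",i2)
C=cam("wrist");p=robot.observe()['tool_pos'][:2]; print(p,target(-.039),robot.observe()['time'])
for z in(.042,.069,.138,.157): print(z,(proj([*p,z],C)[0]-[170,150])*2.2+[396,0])
print("T",[((proj([*target(.039),z],cam("",np.load("ai.npy",allow_pickle=True).item()))[0]-[170,110])*2.2).round(1) for z in(.042,.048,.136,.150)])
k=lambda a:cv2.resize(a,None,fx=2.2,fy=2.2,interpolation=cv2.INTER_CUBIC)
cv2.imwrite("pics/m6.png",k(np.hstack([im[110:310,170:350],i2[150:350,170:350]])))
```

```text
iris hit True z [0.4449 0.0886 0.1705] [ 0.1 -0.8  4.2]
iris released t 25.625
lens width 0.03576323348139204 now 0.03608080945870523 [-1.8 -0.8  4.2] [ 0.2 -0.5 -2.5]
[0.45046246 0.01213923] [0.44997897 0.01226664] 32.225
0.042 [576.14493277 107.0264936 ]
0.069 [576.06686937 135.95173581]
0.138 [575.73299457 259.66411072]
0.157 [575.57555841 317.99975346]
T [array([187.1, 131.6]), array([187.1, 134.7]), array([188.1, 197.5]), array([188.3, 212.1])]
```

View pics/m6.png

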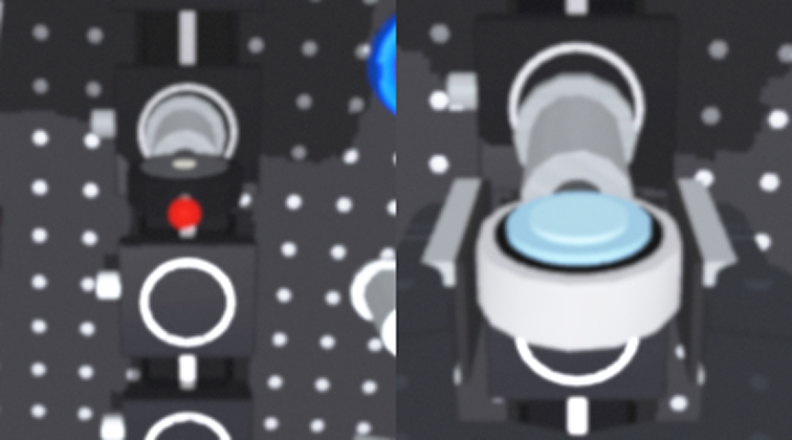

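Iris is upright and near centre (ball (185,213), predicted (188,212), under 1 mm off). Lens is held well, with its foot top at 72, so I'll use about −1.2 mm y and almost no x correction.

Run:
```python
from h import *
place("lens",-.0002,-.0012); release("lens")
im=robot.grab_frame("wrist");cv2.imwrite("pics/al.png",im);np.save("al.npy",robot.get_calibration("wrist"))
transfer("filter")
i2=robot.grab_frame("wrist");cv2.imwrite("pics/pf.png",i2)
C=cam("wrist");p=robot.observe()['tool_pos'][:2]; print(p,target(-.117),robot.observe()['time'])
for z in(.042,.069,.138,.157): print(z,(proj([*p,z],C)[0]-[170,150])*2.2+[396,0])
k=lambda a:cv2.resize(a,None,fx=2.2,fy=2.2,interpolation=cv2.INTER_CUBIC)
cv2.imwrite("pics/m7.png",k(np.hstack([im[110:310,170:350],i2[150:350,170:350]])))
```

```text
lens hit True z [0.4498 0.011  0.1705] [-0.  -0.1  4.5]
lens released t 35.3167
filter width 0.03696887603056697 now 0.03741697482372473 [-2.4 -0.3  3.3] [-0.1 -0.6 -2.9]
[ 0.45500136 -0.06583459] [ 0.45453692 -0.06560007] 42.2333
0.042 [576.20081291 107.00249379]
0.069 [576.12120849 135.94491505]
0.138 [575.7807622 259.7237203]
0.157 [575.62023819 318.08672659]
```

View pics/m7.png

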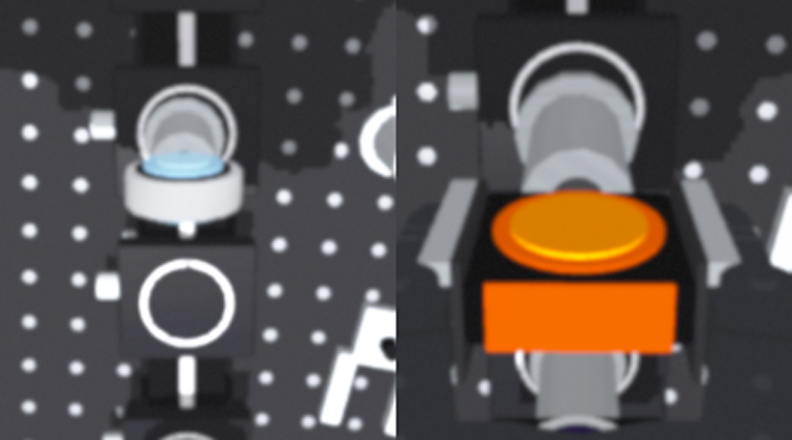

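Lens is upright but about 1 mm to −x of its ring centre. Filter is square in the hand and its foot is centred on the ring in x, so I'll keep the present TCP x and apply a smaller y correction.

Run:
```python
from h import *
place("filter",.0005,-.0007); release("filter")
robot.move_pose([.46,.0,.36],[180,0,90+TY]); robot.pause(.3)
ims=[]
for n in ("polariser","iris","lens","filter"):
    t=target(S[n][3]); robot.move_pose([t[0],t[1]-.045,.27],[180,0,90+TY]); robot.pause(.2)
    C=cam("wrist"); im=robot.grab_frame("wrist"); u,v=proj([*t,.09],C)[0].astype(int); 
    c=im[max(v-50,0):max(v-50,0)+98,u-57:u+57]; ims.append(cv2.resize(c,(342,294),interpolation=cv2.INTER_CUBIC))
    print(n,[((proj([*t,z],C)[0]-[u-57,max(v-50,0)])*3).round(1).tolist() for z in(.042,.048,.136)])
cv2.imwrite("pics/m8.png",np.vstack([np.hstack(ims[:2]),np.hstack(ims[2:])]))
robot.move_pose([.45,-.25,.36],[180,0,90]); print(robot.observe()['time'])
t=robot.grab_frame("top");s=robot.grab_frame("side");cv2.imwrite("pics/m9.png",np.hstack([cv2.resize(t[130:330,40:360],(400,250)),cv2.resize(s[40:384,150:500],(400,393))[:250]]) if 0 else np.vstack([cv2.resize(t[140:320,40:360],(512,288)),s[60:360]]))
```

```text
filter hit True z [ 0.455  -0.0663  0.1703] [-0.9  0.2  5.8]
filter released t 45.3333
polariser [[170.7, 136.2], [170.8, 137.7], [173.1, 170.4]]
iris [[171.5, 136.4], [171.7, 138.0], [174.9, 173.2]]
lens [[171.7, 134.9], [171.8, 136.6], [175.1, 172.4]]
filter [[171.4, 134.8], [171.6, 136.5], [174.8, 172.3]]
49.7167
```

View pics/m8.png

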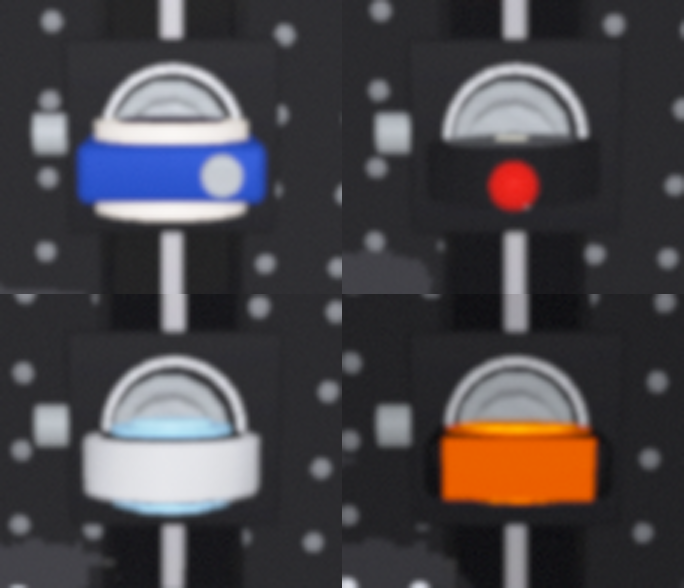

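View pics/m9.png

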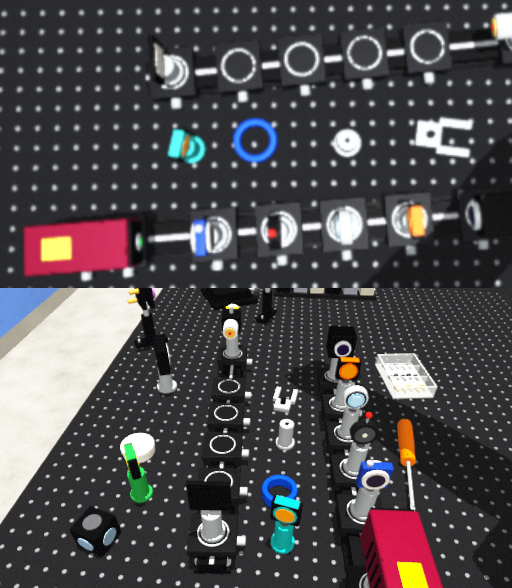

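All four stand upright, square and within about 1 mm of their ring centres, in the right order. The gripper is clear, so I'm handing in.

```bash
python3 -c "
from plant import robot
print(robot.job_done())"
```

```text
the job is handed in; nothing more can be done
None
```

All four optics are now on the second rail, in this order from its red laser: polariser, iris, lens, filter. I gripped each one across its mount, checked it in the hand, and lowered it until a 4 N contact stop before releasing. The job was handed in at about 50 s on the robot's clock.

The last wrist, top and side pictures show all four upright, in the right order and square across the beam by eye. Each foot is within about 1 mm of its ring centre. An earlier look put the lens about 1 mm off towards −x, with perhaps slightly less than that along the rail. I took that as small enough and left it alone. No check failed, and the robot gave no verdict.

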